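# Take the hemmed-in sensor block out of the module rack and close the rack up again

### The job

Clear the green and the white module out of the rack and stand both on the blue mat, then take the short sensor block from between them and lay it flat in the brass-rimmed pocket of the black clamping nest. Only then put the two modules back upright in the rack, the green one against the fixed dark wall and the white one next to it, and push the red end stop up snug against them. Keep the modules upright all the time, and do not knock or shift the amber bottle with the black cap in front of the rack.

Things in the scene. Friction and masses are not known exactly. Their poses are not given: they have to be found in the camera images.
- green_module: Loose plug-in module, green upright box with a white knob on top; 52 (its x) x 36 (its y) x 120 mm (z), the knob adds 6 mm in height; 0.25 kg or so. Origin at the centre of its underside, z up. Starts in the rack on one side of the sensor block. To be gripped across its 52 mm.
- white_module: Loose plug-in module, white upright box with a black knob on top; same size, origin and axes as the green one. Starts in the rack on the other side of the sensor block.
- sensor: Loose short sensor block, dark steel grey with a red disc on top; 52 (its x) x 36 (its y) x 36 mm (z), the disc adds 3 mm in height; about 0.25 kg. Origin at the centre of its underside, z up. Starts in the middle of the rack between the two tall modules, about 4 mm from each, so that a gripper has no room over it until they are gone.
- mat: Fixed blue rubber mat, 150 x 150 x 3 mm, on one side of the rack, the side area for the modules. Origin at the centre of its underside.
- nest: Fixed black clamping nest on the other side: a plate 180 (x) x 110 (y) x 12 mm with a pocket framed by a brass rim 4 mm high. Inside, the pocket is 68 (x) x 52 mm (y), its floor 12 mm above the origin. Origin on the table under the pocket's centre; plate from x = -60 to +120 mm. The block lies with its 52 mm side along x. A toggle clamp (not used), 46 mm high, stands beyond x = +78 mm.
- rack: Fixed module rack: bare aluminium floor 90 (x) x 250 (y) mm, its top 8 mm above the origin, open along both long sides; the row of modules runs along y, their 52 mm sides along x. The fixed dark wall stands at the +y end, inner face at y = +95 mm, top 98 mm above the table. Origin at the centre of the underside of the floor.
- stop (a joint): Travel of the red end stop along the rack's +y, towards the fixed wall, in m: 0 = farthest from the wall (its inner face at rack y = -75 mm), largest 0.115. It slides stiffly (about 2 N) and stays where it is left.
- stop_face (a point): Point on the inner face (towards the wall) of the red end stop, on the rack's centre line, 63 mm above the rack's origin. The stop is an upright red plate, 64 (rack x) x 12 mm (rack y), its top 117 mm above the rack's origin; it can be pushed on its outer face, 12 mm behind this point.
- bottle: Amber bottle with a black cap, 64 mm in diameter, 130 mm tall, loose, standing between the robot and the rack; to be left alone. Origin at the centre of its underside.

How it is judged (in metres and radians):
On the way, in this order (a step that is already met when the one before it is completed fails the run):
1. both modules stand upright on the blue mat at the same time, while the sensor block is still in the rack (x of green_module in the frame of mat between -0.07 and 0.07 m and y of green_module in the frame of mat between -0.07 and 0.07 m and z of green_module in the frame of mat between -0.003 and 0.007 m and angle between each of green_module, white_module's own z axis and vertical below 0.08 rad and linear speed of each of green_module, white_module below 0.03 m/s and x of white_module in the frame of mat between -0.07 and 0.07 m and y of white_module in the frame of mat between -0.07 and 0.07 m and z of white_module in the frame of mat between -0.003 and 0.007 m and x of sensor in the frame of rack between -0.03 and 0.03 m and y of sensor in the frame of rack between -0.06 and 0.1 m and z of sensor in the frame of rack between 0 and 0.013 m), for 0.2 s.
2. the sensor block lies flat in the pocket of the nest, while both modules still stand on the mat (x of green_module in the frame of mat between -0.07 and 0.07 m and y of green_module in the frame of mat between -0.07 and 0.07 m and z of green_module in the frame of mat between -0.003 and 0.007 m and angle between each of green_module, white_module's own z axis and vertical below 0.08 rad and linear speed of each of green_module, white_module below 0.03 m/s and x of white_module in the frame of mat between -0.07 and 0.07 m and y of white_module in the frame of mat between -0.07 and 0.07 m and z of white_module in the frame of mat between -0.003 and 0.007 m and x of sensor in the frame of nest between -0.011 and 0.011 m and y of sensor in the frame of nest between -0.011 and 0.011 m and z of sensor in the frame of nest between 0.009 and 0.0145 m and angle between sensor's own z axis and vertical below 0.06 rad), for 0.2 s.
At the end, for the whole second after the job is handed in: Sensor block flat inside the nest's rim (within 11 mm of centre). Green module at the fixed wall, white next to it: upright within 0.06 rad, 8 mm along the row, 15 mm across, 0.15 rad of square; stop snug, under 5 mm of gaps in the row (face beyond rack y +18 mm). All at rest (x of sensor in the frame of nest between -0.011 and 0.011 m and y of sensor in the frame of nest between -0.011 and 0.011 m and z of sensor in the frame of nest between 0.009 and 0.0145 m and angle between each of sensor, green_module, white_module's own z axis and vertical below 0.06 rad and x of green_module in the frame of rack between -0.015 and 0.015 m and y of green_module in the frame of rack between 0.069 and 0.085 m and z of green_module in the frame of rack between 0.005 and 0.0115 m and angle between the x axis of each of green_module, white_module and the x axis of rack, either way round below 0.15 rad and x of white_module in the frame of rack between -0.015 and 0.015 m and y of white_module in the frame of rack between 0.033 and 0.049 m and z of white_module in the frame of rack between 0.005 and 0.0115 m and y of stop_face in the frame of rack above 0.018 m and linear speed of each of green_module, white_module, sensor below 0.02 m/s and velocity of joint stop between -0.01 and 0.01 m/s); the robot touches nothing.
It fails at once if a module tipped over (more than 0.5 rad) (angle between any of green_module, white_module's own z axis and vertical above 0.5 rad).
It fails at once if the amber bottle shifted by more than 20 mm or tipped (distance of bottle from where it was at the start of the episode above 0.02 m or angle between bottle's own z axis and vertical above 0.3 rad).
It also fails if it takes over 128 s, if anything falls off the work surface, if the arm or the gripper's body presses on something with over 40 N, if the wrist force passes 120 N, or if a joint passes its speed limit or range.

### The arm

A 6-joint arm with a two-finger parallel gripper is mounted at the origin on the work surface. World frame = base frame: x ahead of the robot, y to its left, z up, the work surface at z = 0. Lengths are in m, angles in degrees, forces in N, time in s.
With the tool pointing down it reaches from about 0.35 to 0.875 m from the base axis. Payload 4.2 kg.
Tool frame: the origin (TCP) lies on the front face of the gripper's body, between the roots of the fingers; the fingertips stand 70 mm ahead of it and the grasp point (between the pads) lies 51 mm ahead of it (r.nose_length is the distance from the TCP to the fingertips, in m); z points along the fingers, y is the direction in which the jaws open and shut (so a half turn about z gives the same grasp; the last joint's range is limited). The gripper opens to 87 mm and grips with 3 to 60 N. Pads are 19 mm wide; open, the fingers measure 117 mm over their backs; the gripper's body (75 mm by 190 mm) begins 51 mm behind the grasp point.
Start: joints at [83.514, 22.042, 0.453, 0, -68.411, -14.817], TCP at [0.227, 0.582, 0.292] pointing down, gripper open.
Joint ranges: [-179.83, 179.83], [-69.29, 118.12], [-61.27, 80.66], [-181.25, 117.63], [-171.15, -9.14], [-177.46, 177.46]. Speed limits (degrees/s): [159.86, 159.86, 180, 180, 180, 180].

### API

Orientations are given as a 3x3 rotation matrix whose columns are the frame's x, y, z axes.
In Python, from station import telemetry, capture, order, r gives the robot as it stands.
- The arm moves only by the tool drive_tool, never from a script. Its argument "series" is a list of rows, each a list of 4 numbers: the shift along the tool's x, y, z as a fraction of full scale, then the turn about the tool's z as a fraction of full scale. In form: [[dx, dy, dz, turn], ...]. A call has 1 to 10 rows; each row is the pose to reach, as a shift and turn from the pose commanded when the call began, along the tool's axes at that moment; what a row does not reach only later rows make up. Full scale, the value 1, is 0.12 m for a shift and 2 rad for a turn. A row lasts 1/8 s, in which the tool goes at most 62.5 mm and 10.7 degrees, less where a joint would pass 70% of its speed; a pose out of reach is approached as far as the arm can. A call with a number of a shift or a turn outside -1 to 1 is refused whole. A call with a gripper value outside its range is refused whole. "fingers" is the finger opening in mm, from 0 to 87, set as the call begins (left out, the last holds). The fingers move at their own pace and stop on an object; the grip force is fixed at half the most. Time passes only in rows, so rows that repeat a pose let the fingers close. It gives the time, the measured TCP pose, the force and the opening at its end, in the units of the state.
- telemetry.sense(): the state, without advancing time (a new reading comes with each control period).
- capture(name): name is "scene" or "top" or "wrist"; returns a dict with "color" (420x560x3 uint8, blue, green, red), "fx", "fy", "cx", "cy" (pixels), "eye" and "attitude" of the camera in the world; the wrist camera has in their place "mount" (4x4, takes a point from camera to tool coordinates, whose origin is the TCP and whose axes are the flange's). Camera axes: x right, y up, looking along -z (the intrinsics and any distortion apply to the point x, -y, -z); pixel columns grow to the right and rows downward; lengths in m; the calibration is good to about 2 mm. A picture is of the moment at which its call begins: read the wrist's pose just before it. There is no depth.
- order.finish_job(): hands the job in, once; it reports no verdict.
The state is a dict: "time_s": time; "joints": joint angles; "joint_velocities": joint speeds; "effort": joint torques, N m; "tcp_pos": TCP position; "ee_rot": TCP orientation; "wrist_force": force on the tool from outside, world axes, zero at the start; "moment": the same for the moment, N m; "gripper_width": opening from 0.0 (shut) to 1.0 (fully open).
Only numpy, scipy, OpenCV 4.12 (cv2) and the standard library are available. Lean on these libraries where they do the work, as an engineer would, in place of code of your own. Each camera call takes 0.05 s, during which the arm holds its last target. There are 200 camera calls.

## Working session

There is one attempt and no reset: what is moved stays moved. The work goes in short steps, Python scripts to look and compute and a tool call to move; the robot and the scene stay as the last step left them, time stands still between calls to the robot, and variables do not carry over. Pictures are saved under pics/ and viewed, about 12 in all and at most 16, crops included, and the job is handed in when it is done.

Besides the shell and the picture viewer there is one more tool, called after "Emit:" as name(argument=value, ...), one argument or row to a line, values as JSON. drive_tool: Moves the arm, as the interface text tells. Shift numbers are shares of 0.12 m and turn numbers shares of 2 rad, none past 1 either way. Its arguments: {"type":"object","properties":{"series":{"type":"array","items":{"type":"array","items":{"type":"number","minimum":-1,"maximum":1}}},"fingers":{"type":"number"}},"required":["series"]}

```bash
mkdir -p pics; ls
python3 - <<'E'
from station import telemetry,capture,order,r
import cv2,numpy as np
s=telemetry.sense();print(s)
for n in("scene","top"):
    c=capture(n);cv2.imwrite(f"pics/{n}0.png",c["color"]);np.savez(f"{n}0.npz",**c);print({k:v for k,v in c.items() if k!="color"})
E
```

```text
pics
{'time_s': 0.0, 'joints': array([ 8.35148121e+01,  2.20901149e+01,  3.78778911e-01, -3.00396263e-02,
       -6.84104455e+01, -1.48169995e+01]), 'joint_velocities': array([ 0.00466314, -0.01574028,  0.04387687,  0.03067807, -0.02228195,
        0.05453561]), 'effort': array([-5.25767537e-04, -3.90667820e+01,  1.87406141e+01,  4.21999007e+00,
        1.09472065e-02, -1.98664980e-04]), 'tcp_pos': array([0.2268577 , 0.58188249, 0.29115669]), 'ee_rot': array([[ 9.31607096e-01, -3.63466222e-01, -7.24449067e-04],
       [-3.63466937e-01, -9.31604828e-01, -2.05677606e-03],
       [ 7.26683745e-05,  2.17942045e-03, -9.99997622e-01]]), 'wrist_force': array([-0.04463745,  0.11903095, -0.12135294]), 'moment': array([0.00304284, 0.05451882, 0.01137807]), 'gripper_width': 1.0023062298061258}
{'fx': 429.18159878139306, 'fy': 429.18159878139306, 'cx': 278.3277094898974, 'cy': 208.86620209118107, 'eye': array([ 1.24172759, -0.0145626 ,  0.81088633]), 'attitude': array([[ 0.00471247, -0.71849849,  0.69551255],
       [ 0.99982578,  0.01594753,  0.00970022],
       [-0.0180613 ,  0.69534566,  0.71844847]])}
{'fx': 395.22011868250087, 'fy': 395.22011868250087, 'cx': 283.5859973679213, 'cy': 213.05194822265588, 'eye': array([0.48562805, 0.00409108, 0.95151981]), 'attitude': array([[-1.81392638e-02,  9.98055044e-01, -5.96413944e-02],
       [-9.99835306e-01, -1.81411330e-02,  5.10167302e-04],
       [-5.72787420e-04,  5.96408259e-02,  9.98219737e-01]])}
```

View pics/top0.png

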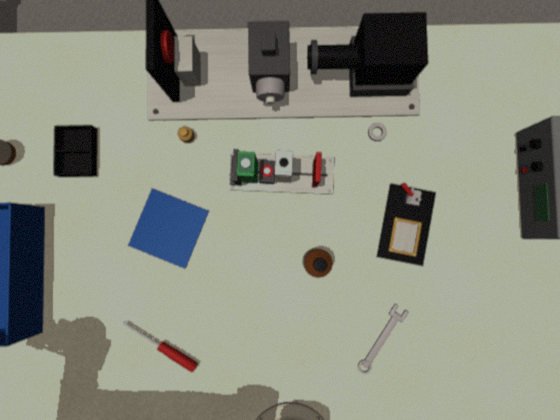

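View pics/scene0.png

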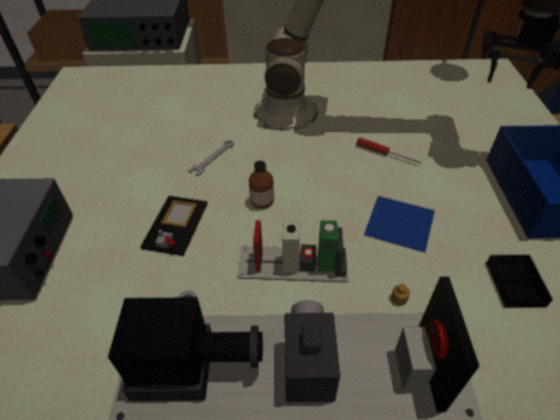

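```bash
cat > h.py <<'E'
import numpy as np,cv2
from station import telemetry,capture,order,r
def campose(c,s=None):
    if "mount" in c and s is not None:
        T=np.eye(4);T[:3,:3]=s["ee_rot"];T[:3,3]=s["tcp_pos"];M=T@c["mount"];return M[:3,:3],M[:3,3]
    return np.array(c["attitude"]),np.array(c["eye"])
def ray(c,px,z,s=None):
    R,e=campose(c,s);u,v=px
    d=R@np.array([(u-c["cx"])/c["fx"],-(v-c["cy"])/c["fy"],-1.]);return e+d*(z-e[2])/d[2]
def proj(c,P,s=None):
    R,e=campose(c,s);q=R.T@(np.asarray(P)-e);return np.array([c["cx"]+c["fx"]*q[0]/-q[2],c["cy"]-c["fy"]*q[1]/-q[2]])
E
python3 - <<'E'
from h import *
c=dict(np.load("top0.npz"))
im=c["color"];hsv=cv2.cvtColor(im,cv2.COLOR_BGR2HSV)
cv2.imwrite("pics/crop.png",cv2.resize(im[145:270,210:440],None,fx=3.4,fy=3.4,interpolation=cv2.INTER_CUBIC))
m=cv2.inRange(hsv,(105,120,60),(125,255,255));m[:, :110]=0;m[280:]=0
k=max(cv2.findContours(m,0,2)[0],key=cv2.contourArea)
b=cv2.boxPoints(cv2.minAreaRect(k))
p=np.array([ray(c,q,.003)[:2] for q in b]);print("mat",p,p.mean(0))
w=capture("wrist");print({k:v for k,v in w.items() if k!="color"})
cv2.imwrite("pics/w0.png",w["color"])
E
```

```text
mat [[0.47316525 0.37625947]
 [0.60846555 0.3214488 ]
 [0.55066606 0.18592355]
 [0.41632968 0.24168807]] [0.51215663 0.28132997]
{'fx': 306.8895971048993, 'fy': 306.8895971048993, 'cx': 270.7977543706902, 'cy': 209.34223527554755, 'mount': array([[ 4.15426129e-04,  9.70198186e-01,  2.42312416e-01,
         6.44736229e-02],
       [ 9.99999888e-01, -3.47958265e-04, -3.21228297e-04,
        -2.25786115e-04],
       [-2.27340503e-04,  2.42312522e-01, -9.70198222e-01,
        -9.30055634e-02],
       [ 0.00000000e+00,  0.00000000e+00,  0.00000000e+00,
         1.00000000e+00]])}
```

View pics/crop.png

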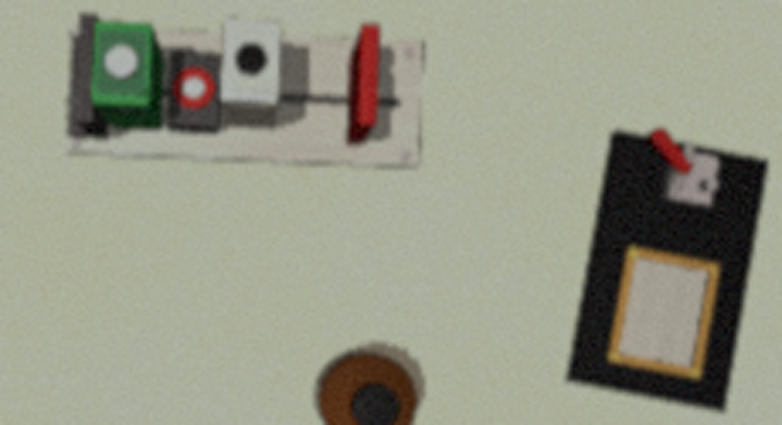

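Run:
```python
from h import *
np.set_printoptions(precision=4,suppress=True)
c=dict(np.load("top0.npz"))
f=lambda l,z:np.array([ray(c,(210+(u+.5)/3.4-.5,145+(v+.5)/3.4-.5),z)[:2] for u,v in l])
for n,l,z in[("rack",[(72,22),(424,40),(418,166),(68,154)],.008),("green",[(97,22),(152,24),(150,105),(92,105)],.128),("gk",[(121,61)],.134),
("white",[(225,20),(282,22),(278,105),(222,103)],.128),("wk",[(251,59)],.134),("sens",[(194,88)],.047),("stop",[(362,25),(379,25),(376,125),(359,125)],.117),
("nest",[(614,132),(767,160),(724,408),(569,378)],.012),("rim",[(628,247),(719,262),(702,378),(609,360)],.016),("cap",[(375,404)],.13)]:
    p=f(l,z);print(n,p.tolist() and p.round(4).tolist(),p.mean(0))
    if len(l)==4: print("  long/edge angles",[round(float(np.degrees(np.arctan2(*(p[(i+1)%4]-p[i])[::-1]))),1) for i in range(4)])
```

```text
rack [[0.6941, 0.1283], [0.6766, -0.1213], [0.5869, -0.1148], [0.5999, 0.132]] [0.6394 0.0061]
  long/edge angles [-94.0, 175.8, 87.0, -2.3]
green [[0.6673, 0.097], [0.6654, 0.0629], [0.6149, 0.0648], [0.6155, 0.1006]] [0.6408 0.0813]
  long/edge angles [-93.2, 177.8, 89.0, -4.1]
gk [[0.6415, 0.0818]] [0.6415 0.0818]
white [[0.6671, 0.0176], [0.6652, -0.0177], [0.6134, -0.0142], [0.6153, 0.0204]] [0.6403 0.0015]
  long/edge angles [-93.1, 176.2, 86.9, -3.0]
wk [[0.6413, 0.002]] [0.6413 0.002 ]
sens [[0.6387, 0.0408]] [0.6387 0.0408]
stop [[0.6648, -0.0681], [0.6646, -0.0788], [0.6014, -0.0754], [0.6016, -0.0648]] [ 0.6331 -0.0718]
  long/edge angles [-91.0, 176.9, 89.0, -3.0]
nest [[0.608, -0.2527], [0.5862, -0.3595], [0.4137, -0.3225], [0.4364, -0.2155]] [ 0.5111 -0.2876]
  long/edge angles [-101.5, 167.9, 78.0, -12.2]
rim [[0.5267, -0.2586], [0.5151, -0.3216], [0.4349, -0.3067], [0.4485, -0.2427]] [ 0.4813 -0.2824]
  long/edge angles [-100.4, 169.5, 78.0, -11.5]
cap [[0.429, -0.0696]] [ 0.429  -0.0696]
```

View pics/w0.png

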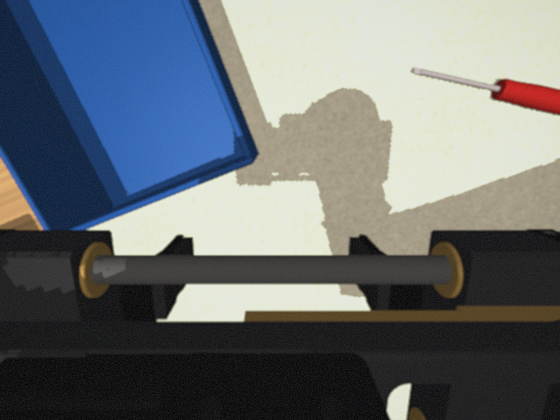

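```bash
cat > plan.py <<'E'
import sys
from h import *
# usage: plan.py x y graspz yaw_deg_of_tool_y ; prints tool-frame fractions
def plan(x,y,z,yaw=None):
    s=telemetry.sense();R=s["ee_rot"];p=s["tcp_pos"]+R[:,2]*.051
    d=np.array([x,y,z])-p;f=R.T@d/.12
    cur=np.degrees(np.arctan2(R[1,1],R[0,1]));t=0
    if yaw is not None:
        dw=(yaw-cur+180)%360-180;t=-np.radians(dw)/2
    print("grasp",p.round(4),"yaw",round(cur,1),"F",f.round(3),"turn",round(t,3),"open",round(s["gripper_width"]*87,1),"W",s["wrist_force"].round(1),"t",s["time_s"])
if __name__=="__main__": plan(*map(float,sys.argv[1:]))
E
python3 plan.py .64 .082 .24 177
```

```text
grasp [0.2269 0.5819 0.2404] yaw -111.3 F [4.721 2.63  0.008] turn 0.626 open 87.2 W [ 0.8  1.2 -0.2] t 0.15
```

Emit:
drive_tool(
  series=[
    [1,0.56,0,0.626],
    [1,0.56,0,0.626],
    [1,0.56,0,0.626],
    [1,0.56,0,0.626],
    [1,0.56,0,0.626],
    [1,0.56,0,0.626],
    [1,0.56,0,0.626],
    [1,0.56,0,0.626],
  ],
  fingers=80,
)

```text
time_s: 1.15
tcp_pos: [0.3144, 0.476, 0.2919]
ee_rot: [[-0.052, -0.999, -0.0], [-0.999, 0.052, -0.001], [0.001, 0.0, -1.0]]
wrist_force: [0.9, -0.2, -0.1]
gripper_width: 0.923
```

```bash
python3 plan.py .64 .082 .24 177
```

```text
grasp [0.3144 0.4759 0.2409] yaw 177.0 F [ 3.139 -2.879  0.009] turn 0.0 open 80.3 W [ 0.9 -0.2 -0.1] t 1.15
```

Emit:
drive_tool(
  series=[
    [0.5,-0.48,0,0],
    [1,-0.96,0,0],
    [1,-0.96,0,0],
  ],
)

```text
time_s: 1.52
tcp_pos: [0.4241, 0.3483, 0.2922]
ee_rot: [[-0.051, -0.999, -0.0], [-0.999, 0.051, -0.0], [0.0, 0.0, -1.0]]
wrist_force: [-0.5, 0.6, 1.0]
gripper_width: 0.92
```

Emit:
drive_tool(
  series=[
    [0.5,-0.48,0,0],
    [1,-0.96,0,0],
    [1,-0.96,0,0],
  ],
)

```text
time_s: 1.9
tcp_pos: [0.533, 0.2221, 0.2921]
ee_rot: [[-0.052, -0.999, -0.0], [-0.999, 0.052, -0.0], [0.0, 0.0, -1.0]]
wrist_force: [-0.4, -0.7, 0.4]
gripper_width: 0.918
```

Emit:
drive_tool(
  series=[
    [0.5,-0.48,0,0],
    [0.9,-0.96,0,0],
    [0.9,-0.96,0,0],
    [0.9,-0.96,0,0],
  ],
)

```text
time_s: 2.4
tcp_pos: [0.6423, 0.1082, 0.2911]
ee_rot: [[-0.055, -0.999, -0.001], [-0.999, 0.055, -0.001], [0.001, 0.001, -1.0]]
wrist_force: [0.1, 0.4, -0.4]
gripper_width: 0.914
```

```bash
python3 plan.py .64 .082 .24 177
cat > look.py <<'E'
import sys
from h import *
import pickle
n=sys.argv[1];s=telemetry.sense();c=capture("wrist");cv2.imwrite(f"pics/{n}.png",c["color"]);pickle.dump((c,s),open(n+".pkl","wb"))
E
python3 look.py w1
```

```text
grasp [0.6422 0.1082 0.2401] yaw 176.9 F [0.219 0.006 0.001] turn -0.001 open 79.5 W [ 0.1  0.4 -0.4] t 2.4
```

View pics/w1.png

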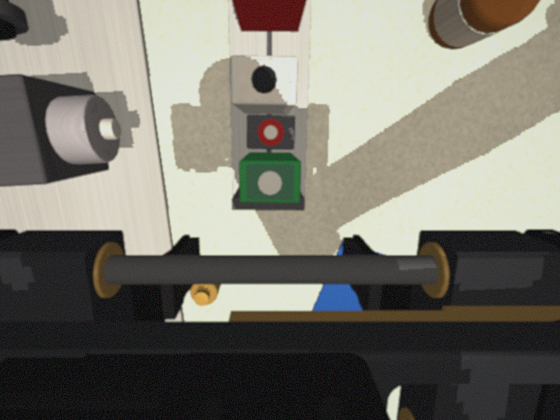

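Run:
```python
from h import *;import pickle
c,s=pickle.load(open("w1.pkl","rb"))
for n,p,z in[("gk",(270,183),.134),("wk",(264,79),.134),("disc",(271,132),.047),("gtop back L",(241,202),.128),("gtop back R",(299,202),.128),("wall L",(233,209),.098),("wall R",(304,209),.098)]:
    print(n,ray(c,p,z,s).round(4))
```

```text
gk [0.6401 0.0831 0.134 ]
wk [0.6403 0.0033 0.134 ]
disc [0.6369 0.0423 0.047 ]
gtop back L [0.6658 0.0991 0.128 ]
gtop back R [0.6163 0.1018 0.128 ]
wall L [0.6773 0.112  0.098 ]
wall R [0.6092 0.1158 0.098 ]
```

Emit:
drive_tool(
  series=[
    [0.21,0,0,0],
    [0.21,0,0,0],
    [0.21,0,0.3,0],
    [0.21,0,0.6,0],
    [0.21,0,0.8,0],
    [0.21,0,1,0],
    [0.21,0,1,0],
  ],
)

```text
time_s: 3.32
tcp_pos: [0.6383, 0.0854, 0.1706]
ee_rot: [[-0.052, -0.999, -0.004], [-0.999, 0.052, -0.001], [0.001, 0.004, -1.0]]
wrist_force: [-0.5, -0.1, 0.6]
gripper_width: 0.919
```

Emit:
drive_tool(
  series=[
    [0,0,0.1,0],
    [0,0,0.1,0],
    [0,0,0.1,0],
  ],
)

```text
time_s: 3.7
tcp_pos: [0.6401, 0.0852, 0.161]
ee_rot: [[-0.053, -0.999, 0.001], [-0.999, 0.053, 0.0], [-0.0, -0.001, -1.0]]
wrist_force: [0.4, -0.5, -0.1]
gripper_width: 0.919
```

Emit:
drive_tool(
  series=[
    [0,0,0,0],
    [0,0,0,0],
    [0,0,0,0],
    [0,0,0,0],
    [0,0,0,0],
    [0,0,0,0],
  ],
  fingers=44,
)

```text
time_s: 4.45
tcp_pos: [0.6404, 0.0852, 0.1606]
ee_rot: [[-0.053, -0.999, 0.002], [-0.999, 0.053, 0.0], [-0.0, -0.002, -1.0]]
wrist_force: [1.6, -1.2, 0.6]
gripper_width: 0.592
```

```bash
python3 plan.py .514 .317 .25 177
```

```text
grasp [0.6404 0.0852 0.1096] yaw 177.0 F [-1.874  1.152 -1.171] turn -0.0 open 51.5 W [ 1.6 -1.2  0.6] t 4.45
```

Emit:
drive_tool(
  series=[
    [0,0,-0.1,0],
    [0,0,-0.35,0],
    [0,0,-0.7,0],
    [0,0,-1,0],
    [0,0,-1,0],
  ],
)

```text
time_s: 5.08
tcp_pos: [0.6404, 0.0854, 0.2837]
ee_rot: [[-0.053, -0.999, 0.005], [-0.999, 0.053, 0.002], [-0.002, -0.005, -1.0]]
wrist_force: [0.5, 0.9, -3.0]
gripper_width: 0.592
```

Emit:
drive_tool(
  series=[
    [-0.2,0.12,-0.17,0],
    [-0.5,0.31,-0.17,0],
    [-0.8,0.49,-0.17,0],
    [-0.94,0.58,-0.17,0],
    [-0.94,0.58,-0.17,0],
  ],
)

```text
time_s: 5.7
tcp_pos: [0.575, 0.2022, 0.2992]
ee_rot: [[-0.051, -0.999, -0.003], [-0.999, 0.051, -0.001], [0.002, 0.003, -1.0]]
wrist_force: [0.8, -0.3, -2.8]
gripper_width: 0.599
```

Emit:
drive_tool(
  series=[
    [-0.3,0.19,0,0],
    [-0.6,0.38,0,0],
    [-0.85,0.53,0,0],
    [-0.94,0.58,0,0],
    [-0.94,0.58,0,0],
    [-0.94,0.58,0,0],
  ],
)

```text
time_s: 6.45
tcp_pos: [0.5132, 0.3166, 0.3003]
ee_rot: [[-0.054, -0.999, -0.0], [-0.999, 0.054, -0.001], [0.001, 0.0, -1.0]]
wrist_force: [-0.6, -0.3, -3.5]
gripper_width: 0.595
```

```bash
python3 plan.py .514 .32 .106 177
python3 - <<'E'
from h import *
c=capture("top");np.savez("top1.npz",**c);cv2.imwrite("pics/t1.png",cv2.resize(c["color"][120:290,110:350],None,fx=3.3,fy=3.3,interpolation=cv2.INTER_CUBIC))
E
```

```text
grasp [0.5132 0.3166 0.2493] yaw 176.9 F [-0.03  -0.005  1.194] turn -0.001 open 51.7 W [-0.6 -0.3 -3.5] t 6.45
```

View pics/t1.png

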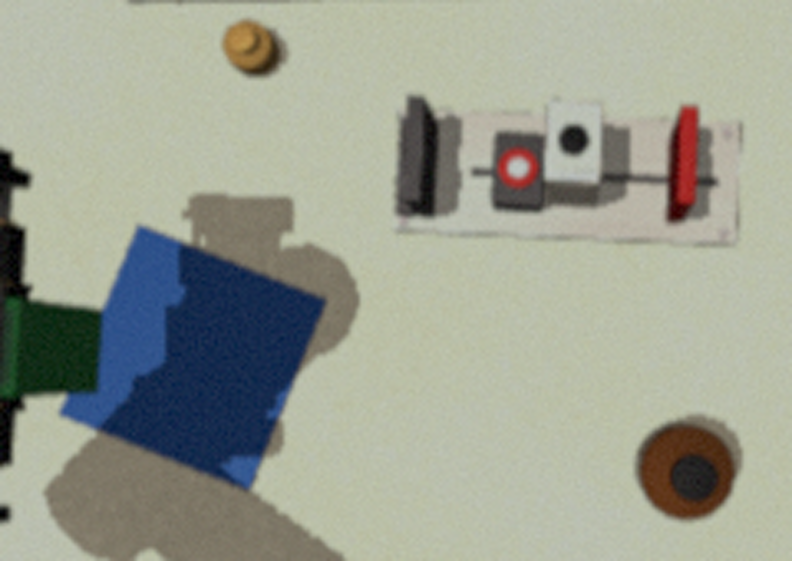

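Emit:
drive_tool(
  series=[
    [0,0,0.3,0],
    [0,0,0.6,0],
    [0,0,0.85,0],
    [0,0,1,0],
    [0,0,1,0],
  ],
)

```text
time_s: 7.12
tcp_pos: [0.5126, 0.3163, 0.1791]
ee_rot: [[-0.054, -0.999, -0.003], [-0.999, 0.054, -0.003], [0.003, 0.003, -1.0]]
wrist_force: [-1.1, -0.3, -3.0]
gripper_width: 0.602
```

Emit:
drive_tool(
  series=[
    [0,0,0.05,0],
    [0,0,0.1,0],
    [0,0,0.15,0],
    [0,0,0.19,0],
    [0,0,0.19,0],
    [0,0,0.19,0],
  ],
)

```text
time_s: 7.88
tcp_pos: [0.5128, 0.3179, 0.158]
ee_rot: [[-0.053, -0.999, 0.0], [-0.999, 0.053, 0.0], [-0.0, -0.0, -1.0]]
wrist_force: [1.0, 0.5, -2.5]
gripper_width: 0.595
```

```bash
python3 plan.py .514 .32 .1046 177
```

```text
grasp [0.5128 0.3179 0.107 ] yaw 177.0 F [-0.018 -0.009  0.02 ] turn -0.0 open 51.7 W [ 1.   0.5 -2.5] t 7.875
```

Emit:
drive_tool(
  series=[
    [0,0,0.012,0],
    [0,0,0.025,0],
    [0,0,0.025,0],
    [0,0,0.025,0],
  ],
)

```text
time_s: 8.38
tcp_pos: [0.5128, 0.3179, 0.1555]
ee_rot: [[-0.053, -0.999, 0.001], [-0.999, 0.053, 0.0], [-0.0, -0.001, -1.0]]
wrist_force: [-1.1, -0.7, 1.6]
gripper_width: 0.596
```

Emit:
drive_tool(
  series=[
    [0,0,0,0],
    [0,0,0,0],
    [0,0,0,0],
    [0,0,0,0],
    [0,0,0,0],
  ],
  fingers=80,
)

```text
time_s: 9.0
tcp_pos: [0.5127, 0.3178, 0.1548]
ee_rot: [[-0.053, -0.999, 0.0], [-0.999, 0.053, 0.0], [-0.0, -0.0, -1.0]]
wrist_force: [0.3, 0.6, -0.1]
gripper_width: 0.914
```

Emit:
drive_tool(
  series=[
    [0,0,-0.1,0],
    [0,0,-0.4,0],
    [0,0,-0.8,0],
    [0,0,-1,0],
  ],
)

```text
time_s: 9.5
tcp_pos: [0.5135, 0.3183, 0.2791]
ee_rot: [[-0.052, -0.999, 0.005], [-0.999, 0.053, 0.004], [-0.004, -0.004, -1.0]]
wrist_force: [-0.2, 0.2, -0.2]
gripper_width: 0.92
```

```bash
python3 plan.py .641 .004 .23 177;python3 look.py w2
```

```text
grasp [0.5137 0.3185 0.2281] yaw 177.0 F [ 2.561 -1.197 -0.02 ] turn -0.0 open 80.0 W [-0.2  0.2 -0.2] t 9.5
```

View pics/w2.png

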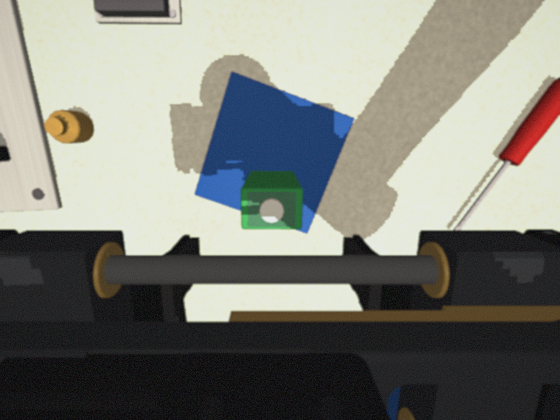

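Emit:
drive_tool(
  series=[
    [0.5,-0.25,0,0],
    [1,-0.5,0,0],
    [1,-0.5,0,0],
  ],
)

```text
time_s: 9.93
tcp_pos: [0.5671, 0.1916, 0.2752]
ee_rot: [[-0.057, -0.998, 0.0], [-0.998, 0.057, -0.0], [0.0, -0.0, -1.0]]
wrist_force: [0.3, 0.8, -0.2]
gripper_width: 0.916
```

Emit:
drive_tool(
  series=[
    [0.5,-0.25,0,0],
    [1,-0.5,0,0],
    [1,-0.5,0,0],
  ],
)

```text
time_s: 10.3
tcp_pos: [0.6206, 0.0691, 0.2747]
ee_rot: [[-0.057, -0.998, -0.0], [-0.998, 0.057, -0.0], [0.0, 0.0, -1.0]]
wrist_force: [-0.3, -0.3, -0.1]
gripper_width: 0.916
```

Emit:
drive_tool(
  series=[
    [0.4,-0.14,0,0],
    [0.57,-0.2,0,0],
    [0.57,-0.2,0,0],
    [0.57,-0.2,0.2,0],
    [0.57,-0.2,0.5,0],
    [0.57,-0.2,0.8,0],
    [0.57,-0.2,0.98,0],
    [0.57,-0.2,0.98,0],
    [0.57,-0.2,0.98,0],
  ],
)

```text
time_s: 11.42
tcp_pos: [0.6408, 0.0033, 0.1585]
ee_rot: [[-0.051, -0.999, 0.002], [-0.999, 0.051, 0.0], [-0.0, -0.002, -1.0]]
wrist_force: [0.5, -0.5, -0.1]
gripper_width: 0.918
```

```bash
python3 plan.py .641 .004 .11 177
```

```text
grasp [0.6409 0.0033 0.1075] yaw 177.1 F [-0.006 -0.    -0.02 ] turn 0.0 open 79.8 W [ 0.5 -0.5 -0.1] t 11.425
```

Emit:
drive_tool(
  series=[
    [0,0,0,0],
    [0,0,0,0],
    [0,0,0,0],
    [0,0,0,0],
    [0,0,0,0],
    [0,0,-0.1,0],
    [0,0,-0.4,0],
    [0,0,-0.75,0],
    [0,0,-1,0],
    [0,0,-1,0],
  ],
  fingers=44,
)

```text
time_s: 12.68
tcp_pos: [0.6408, 0.0023, 0.2799]
ee_rot: [[-0.053, -0.999, 0.005], [-0.999, 0.053, 0.001], [-0.001, -0.005, -1.0]]
wrist_force: [-1.1, -0.0, -4.3]
gripper_width: 0.601
```

Emit:
drive_tool(
  series=[
    [-0.2,0.12,-0.17,0],
    [-0.5,0.31,-0.17,0],
    [-0.8,0.49,-0.17,0],
    [-0.97,0.6,-0.17,0],
    [-0.97,0.6,-0.17,0],
  ],
)

```text
time_s: 13.3
tcp_pos: [0.5727, 0.1233, 0.2954]
ee_rot: [[-0.051, -0.999, -0.004], [-0.999, 0.051, -0.001], [0.001, 0.004, -1.0]]
wrist_force: [0.2, -0.8, -3.2]
gripper_width: 0.595
```

Emit:
drive_tool(
  series=[
    [-0.3,0.19,0,0],
    [-0.6,0.38,0,0],
    [-0.85,0.53,0,0],
    [-0.97,0.6,0,0],
    [-0.97,0.6,0,0],
    [-0.97,0.6,0,0],
  ],
)

```text
time_s: 14.05
tcp_pos: [0.509, 0.2414, 0.2971]
ee_rot: [[-0.054, -0.999, -0.001], [-0.999, 0.054, -0.001], [0.001, 0.001, -1.0]]
wrist_force: [0.3, -0.2, -3.4]
gripper_width: 0.592
```

```bash
python3 plan.py .510 .243 .103 177
```

```text
grasp [0.509  0.2413 0.2461] yaw 176.9 F [-0.016 -0.009  1.192] turn -0.001 open 51.5 W [ 0.3 -0.2 -3.4] t 14.05
```

Emit:
drive_tool(
  series=[
    [0,0,0.3,0],
    [0,0,0.6,0],
    [0,0,0.85,0],
    [0,0,1,0],
    [0,0,1,0],
  ],
)

```text
time_s: 14.68
tcp_pos: [0.5085, 0.2407, 0.176]
ee_rot: [[-0.055, -0.998, -0.003], [-0.998, 0.055, -0.003], [0.003, 0.003, -1.0]]
wrist_force: [0.3, -0.4, -2.7]
gripper_width: 0.597
```

Emit:
drive_tool(
  series=[
    [0,0,0.05,0],
    [0,0,0.1,0],
    [0,0,0.15,0],
    [0,0,0.18,0],
    [0,0,0.2,0],
    [0,0,0.205,0],
    [0,0,0.205,0],
  ],
)

```text
time_s: 15.55
tcp_pos: [0.5087, 0.2423, 0.1531]
ee_rot: [[-0.053, -0.999, 0.0], [-0.999, 0.053, 0.0], [-0.0, -0.0, -1.0]]
wrist_force: [-0.2, -0.1, -2.8]
gripper_width: 0.595
```

```bash
python3 plan.py .510 .243 .1025 177
```

```text
grasp [0.5087 0.2423 0.1021] yaw 177.0 F [-0.006 -0.01  -0.003] turn -0.0 open 51.7 W [-0.2 -0.1 -2.8] t 15.55
```

Weight still hanging; a touch lower, then release.

Emit:
drive_tool(
  series=[
    [0,0,0.01,0],
    [0,0,0.02,0],
    [0,0,0.02,0],
  ],
)

```text
time_s: 15.92
tcp_pos: [0.509, 0.2424, 0.1525]
ee_rot: [[-0.052, -0.999, 0.001], [-0.999, 0.052, 0.0], [-0.0, -0.001, -1.0]]
wrist_force: [-2.7, -0.9, 7.5]
gripper_width: 0.6
```

Emit:
drive_tool(
  series=[
    [0,0,0,0],
    [0,0,0,0],
    [0,0,0,0],
    [0,0,0,0],
    [0,0,0,0],
  ],
  fingers=80,
)

```text
time_s: 16.55
tcp_pos: [0.5087, 0.2423, 0.1506]
ee_rot: [[-0.053, -0.999, -0.0], [-0.999, 0.053, -0.0], [0.0, 0.0, -1.0]]
wrist_force: [0.1, 0.1, -0.0]
gripper_width: 0.914
```

Emit:
drive_tool(
  series=[
    [0,0,-0.1,0],
    [0,0,-0.4,0],
    [0,0,-0.8,0],
    [0,0,-1,0],
  ],
)

```text
time_s: 17.05
tcp_pos: [0.5095, 0.2427, 0.2747]
ee_rot: [[-0.053, -0.999, 0.005], [-0.999, 0.053, 0.003], [-0.003, -0.005, -1.0]]
wrist_force: [0.6, 0.8, -0.8]
gripper_width: 0.92
```

Emit:
drive_tool(
  series=[
    [0.4,-0.25,0,0],
    [0.8,-0.5,0,0],
    [0.8,-0.55,0,0],
    [0.8,-0.55,0,0],
  ],
)

```text
time_s: 17.55
tcp_pos: [0.5698, 0.1428, 0.2711]
ee_rot: [[-0.054, -0.999, 0.001], [-0.999, 0.054, 0.0], [-0.0, -0.001, -1.0]]
wrist_force: [0.5, 0.3, -0.3]
gripper_width: 0.923
```

```bash
python3 plan.py .638 .042 .036 177;  python3 look.py w3
```

```text
grasp [0.5698 0.1428 0.2201] yaw 176.9 F [ 0.809 -0.612  1.534] turn -0.001 open 80.3 W [ 0.5  0.3 -0.3] t 17.55
```

View pics/w3.png

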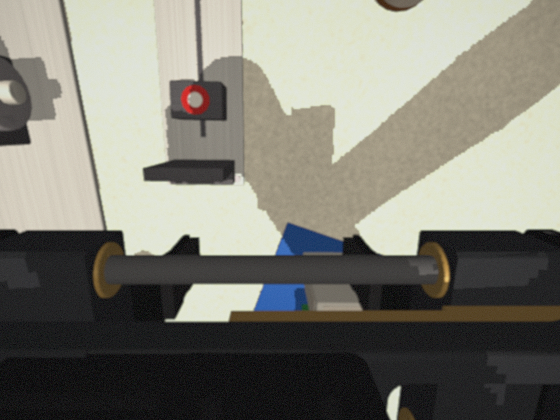

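Run:
```python
from h import *;import pickle
c,s=pickle.load(open("w3.pkl","rb"))
print("disc",ray(c,(196,99),.047,s).round(4))
t=capture("top");np.savez("top2.npz",**t)
cv2.imwrite("pics/t2.png",cv2.resize(t["color"][140:280,120:440],None,fx=2.5,fy=2.5,interpolation=cv2.INTER_CUBIC))
```

```text
disc [0.6365 0.042  0.047 ]
```

View pics/t2.png

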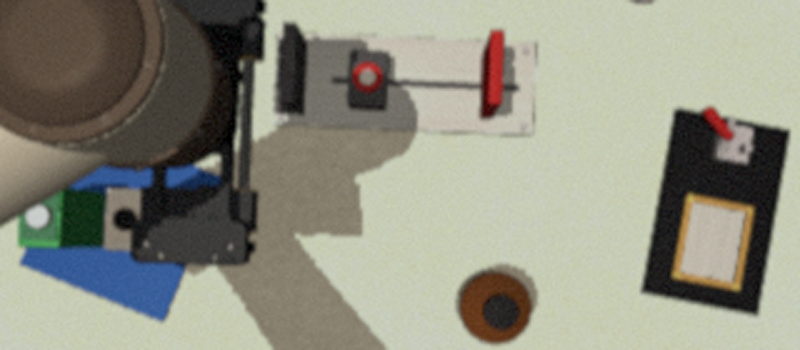

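Emit:
drive_tool(
  series=[
    [0.4,-0.3,0,0],
    [0.81,-0.61,0,0],
    [0.81,-0.61,0,0],
    [0.81,-0.61,0.3,0],
    [0.81,-0.61,0.6,0],
    [0.81,-0.61,0.9,0],
    [0.81,-0.61,0.9,0],
    [0.81,-0.61,0.9,0],
  ],
)

```text
time_s: 18.65
tcp_pos: [0.6382, 0.0431, 0.1644]
ee_rot: [[-0.051, -0.999, 0.003], [-0.999, 0.051, 0.0], [-0.0, -0.003, -1.0]]
wrist_force: [0.8, -0.1, 1.4]
gripper_width: 0.922
```

```bash
python3 plan.py .6375 .042 .037 177
```

```text
grasp [0.6383 0.0431 0.1134] yaw 177.1 F [0.01  0.008 0.637] turn 0.001 open 80.2 W [ 0.8 -0.1  1.4] t 18.65
```

Emit:
drive_tool(
  series=[
    [0,0,0.25,0],
    [0,0,0.5,0],
    [0,0,0.63,0],
    [0,0,0.63,0],
    [0,0,0.63,0],
  ],
)

```text
time_s: 19.27
tcp_pos: [0.6386, 0.0423, 0.0888]
ee_rot: [[-0.052, -0.999, 0.003], [-0.999, 0.052, 0.001], [-0.001, -0.003, -1.0]]
wrist_force: [-0.1, -0.7, 0.1]
gripper_width: 0.92
```

Emit:
drive_tool(
  series=[
    [0,0,0,0],
    [0,0,0,0],
    [0,0,0,0],
    [0,0,0,0],
    [0,0,0,0],
    [0,0,0,0],
  ],
  fingers=44,
)

```text
time_s: 20.02
tcp_pos: [0.6379, 0.0421, 0.0873]
ee_rot: [[-0.053, -0.999, 0.001], [-0.999, 0.053, 0.0], [-0.0, -0.001, -1.0]]
wrist_force: [1.4, 0.1, 0.7]
gripper_width: 0.595
```

Emit:
drive_tool(
  series=[
    [0,0,-0.1,0],
    [0,0,-0.4,0],
    [0,0,-0.8,0],
    [0,0,-1,0],
    [0,0,-1,0],
  ],
)

```text
time_s: 20.65
tcp_pos: [0.6378, 0.0421, 0.2092]
ee_rot: [[-0.053, -0.999, 0.004], [-0.999, 0.053, 0.001], [-0.002, -0.003, -1.0]]
wrist_force: [-0.2, 0.0, -2.6]
gripper_width: 0.599
```

```bash
python3 plan.py .4813 -.2824 .2 168.2
```

```text
grasp [0.6379 0.0421 0.1582] yaw 177.0 F [ 2.77   1.159 -0.357] turn 0.076 open 52.1 W [-0.2  0.  -2.6] t 20.65
```

Emit:
drive_tool(
  series=[
    [0.2,0,-0.36,0.076],
    [0.5,0.1,-0.36,0.076],
    [0.8,0.3,-0.36,0.076],
    [0.95,0.4,-0.36,0.076],
    [0.95,0.4,-0.36,0.076],
  ],
)

```text
time_s: 21.28
tcp_pos: [0.5821, -0.0703, 0.249]
ee_rot: [[-0.205, -0.979, -0.003], [-0.979, 0.205, 0.0], [0.001, 0.003, -1.0]]
wrist_force: [-0.2, 0.2, -3.8]
gripper_width: 0.597
```

Emit:
drive_tool(
  series=[
    [0.4,0.25,0,0],
    [0.8,0.5,0,0],
    [0.95,0.6,0,0],
    [0.95,0.6,0,0],
    [0.95,0.6,0,0],
  ],
)

```text
time_s: 21.9
tcp_pos: [0.4911, -0.1656, 0.2502]
ee_rot: [[-0.203, -0.979, 0.001], [-0.979, 0.203, -0.0], [-0.0, -0.001, -1.0]]
wrist_force: [0.5, 0.1, -3.6]
gripper_width: 0.595
```

```bash
python3 plan.py .4813 -.2824 .04 168.2; python3 look.py w4
```

```text
grasp [ 0.4911 -0.1656  0.1992] yaw 168.3 F [ 0.97  -0.116  1.326] turn 0.001 open 51.8 W [ 0.5  0.1 -3.6] t 21.9
```

View pics/w4.png

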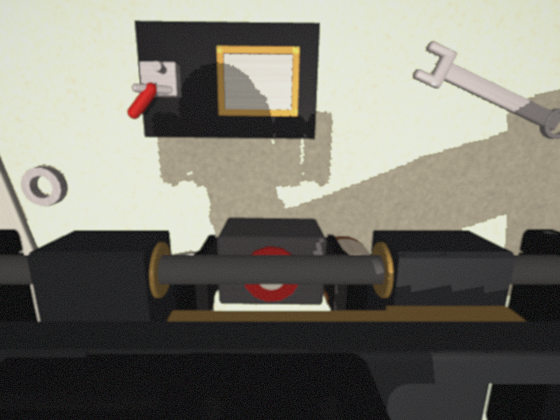

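Run:
```python
from h import *;import pickle
c,s=pickle.load(open("w4.pkl","rb"))
hs=cv2.cvtColor(c["color"],cv2.COLOR_BGR2HSV);m=cv2.inRange(hs,(12,120,70),(32,255,255));m[140:]=0
m[:,:190]=0;m[:,325:]=0
b=cv2.boxPoints(cv2.minAreaRect(cv2.findNonZero(m)));print(b)
for l in (b,[(217,46),(299,46),(298,115),(220,115)]):
    p=np.array([ray(c,q,.016,s)[:2] for q in l]);print(p.round(4).tolist(),p.mean(0).round(4),[round(float(np.degrees(np.arctan2(*(p[(i+1)%4]-p[i])[::-1]))),1) for i in range(4)])
p=np.array([ray(c,q,.012,s)[:2] for q in [(136,21),(320,23),(315,136),(146,138)]]);print(p.mean(0).round(4),[round(float(np.degrees(np.arctan2(*(p[(i+1)%4]-p[i])[::-1]))),1) for i in range(4)])
```

```text
[[216.  45.]
 [299.  45.]
 [299. 116.]
 [216. 116.]]
[[0.5121, -0.321], [0.4333, -0.3047], [0.4452, -0.2398], [0.5282, -0.257]] [ 0.4797 -0.2806] [168.3, 79.6, -11.7, -104.1]
[[0.5113, -0.3199], [0.4334, -0.3038], [0.446, -0.241], [0.524, -0.2571]] [ 0.4787 -0.2805] [168.3, 78.7, -11.7, -101.4]
[ 0.5077 -0.2865] [167.8, 77.7, -11.0, -102.3]
```

Emit:
drive_tool(
  series=[
    [0.4,-0.04,0,0],
    [0.8,-0.09,0,0],
    [0.96,-0.105,0,0],
    [0.96,-0.105,0.2,0],
    [0.96,-0.105,0.5,0],
    [0.96,-0.105,0.8,0],
    [0.96,-0.105,1,0],
    [0.96,-0.105,1,0],
    [0.96,-0.105,1,0],
  ],
)

```text
time_s: 23.08
tcp_pos: [0.4801, -0.2815, 0.1312]
ee_rot: [[-0.202, -0.979, 0.002], [-0.979, 0.202, -0.001], [0.001, -0.002, -1.0]]
wrist_force: [-0.1, -0.1, -2.7]
gripper_width: 0.596
```

```bash
python3 plan.py .480 -.281 .0403 168.3
```

```text
grasp [ 0.4802 -0.2816  0.0802] yaw 168.3 F [-0.005  0.003  0.333] turn 0.0 open 51.9 W [-0.1 -0.1 -2.7] t 23.075
```

Emit:
drive_tool(
  series=[
    [0,0,0.1,0],
    [0,0,0.2,0],
    [0,0,0.27,0],
    [0,0,0.31,0],
    [0,0,0.325,0],
    [0,0,0.325,0],
    [0,0,0.325,0],
  ],
)

```text
time_s: 23.95
tcp_pos: [0.4789, -0.2817, 0.0914]
ee_rot: [[-0.204, -0.979, 0.001], [-0.979, 0.204, -0.0], [0.0, -0.001, -1.0]]
wrist_force: [0.6, 0.4, -3.2]
gripper_width: 0.595
```

```bash
python3 plan.py .480 -.281 .0403 168.3
```

```text
grasp [ 0.479  -0.2817  0.0404] yaw 168.3 F [-0.008 -0.007  0.001] turn -0.0 open 51.8 W [ 0.6  0.4 -3.2] t 23.95
```

Emit:
drive_tool(
  series=[
    [0,0,0.012,0],
    [0,0,0.018,0],
    [0,0,0.018,0],
  ],
)

```text
time_s: 24.32
tcp_pos: [0.479, -0.2817, 0.0913]
ee_rot: [[-0.203, -0.979, 0.001], [-0.979, 0.203, -0.001], [0.001, -0.001, -1.0]]
wrist_force: [-2.7, 3.0, 10.4]
gripper_width: 0.592
```

Emit:
drive_tool(
  series=[
    [0,0,0,0],
    [0,0,0,0],
    [0,0,0,0],
    [0,0,0,0],
  ],
  fingers=75,
)

```text
time_s: 24.82
tcp_pos: [0.4787, -0.2817, 0.0889]
ee_rot: [[-0.204, -0.979, -0.0], [-0.979, 0.204, 0.0], [0.0, 0.0, -1.0]]
wrist_force: [0.5, -0.4, -0.6]
gripper_width: 0.851
```

Emit:
drive_tool(
  series=[
    [0,0,-0.1,0],
    [0,0,-0.4,0],
    [0,0,-0.8,0],
    [0,0,-1,0],
  ],
)

```text
time_s: 25.32
tcp_pos: [0.4797, -0.2821, 0.2129]
ee_rot: [[-0.203, -0.979, 0.005], [-0.979, 0.203, -0.002], [0.001, -0.005, -1.0]]
wrist_force: [0.0, 0.7, 0.2]
gripper_width: 0.858
```

Emit:
drive_tool(
  series=[
    [-0.4,0,-0.4,-0.076],
    [-0.8,0,-0.4,-0.076],
    [-0.95,0,-0.4,-0.076],
    [-0.95,0,-0.4,-0.076],
  ],
  fingers=80,
)

```text
time_s: 25.82
tcp_pos: [0.5019, -0.1692, 0.2574]
ee_rot: [[-0.051, -0.999, 0.0], [-0.999, 0.051, -0.0], [0.0, -0.0, -1.0]]
wrist_force: [0.1, 0.4, -1.0]
gripper_width: 0.917
```

```bash
python3 plan.py .5128 .3179 .24 177; python3 look.py w5
```

```text
grasp [ 0.5019 -0.1692  0.2064] yaw 177.1 F [-4.058  0.116 -0.28 ] turn 0.001 open 79.8 W [ 0.1  0.4 -1. ] t 25.825
```

View pics/w5.png

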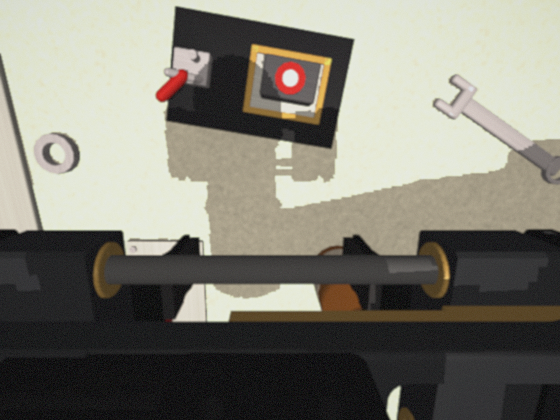

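Run:
```python
from h import *;import pickle
c,s=pickle.load(open("w5.pkl","rb"))
d=ray(c,(290,78),.051,s)[:2];p=np.array([ray(c,q,.016,s)[:2] for q in [(252,44),(331,58),(321,124),(243,110)]])
x=np.array([.979,-.203]);y=np.array([.203,.979])
print(d,p.mean(0),x@(d-p.mean(0)),y@(d-p.mean(0)))
```

```text
[ 0.47752768 -0.28156154] [ 0.47863142 -0.28078344] -0.000922606853171634 -0.000985813360628271
```

Emit:
drive_tool(
  series=[
    [-0.4,0,-0.28,0],
    [-0.9,0,-0.28,0],
    [-1,0.03,-0.28,0],
  ],
)

```text
time_s: 26.25
tcp_pos: [0.5048, -0.0488, 0.2907]
ee_rot: [[-0.051, -0.999, -0.0], [-0.999, 0.051, 0.0], [-0.0, 0.0, -1.0]]
wrist_force: [-0.2, -0.3, 0.4]
gripper_width: 0.918
```

Emit:
drive_tool(
  series=[
    [-0.5,0,0,0],
    [-1,0.03,0,0],
    [-1,0.03,0,0],
  ],
)

```text
time_s: 26.62
tcp_pos: [0.5075, 0.0718, 0.2901]
ee_rot: [[-0.05, -0.999, -0.001], [-0.999, 0.05, -0.001], [0.001, 0.001, -1.0]]
wrist_force: [0.2, -0.5, -0.3]
gripper_width: 0.922
```

Emit:
drive_tool(
  series=[
    [-0.5,0,0,0],
    [-1,0.03,0,0],
    [-1,0.03,0,0],
  ],
)

```text
time_s: 27.0
tcp_pos: [0.5107, 0.1912, 0.2898]
ee_rot: [[-0.051, -0.999, -0.001], [-0.999, 0.051, -0.001], [0.001, 0.001, -1.0]]
wrist_force: [-0.4, -0.1, -0.9]
gripper_width: 0.917
```

Emit:
drive_tool(
  series=[
    [-0.5,0,0,0],
    [-0.9,0.03,0,0],
    [-1,0.03,0,0],
    [-1,0.03,0,0],
    [-1,0.03,0,0],
  ],
)

```text
time_s: 27.62
tcp_pos: [0.5133, 0.308, 0.2906]
ee_rot: [[-0.055, -0.998, -0.001], [-0.998, 0.055, -0.001], [0.001, 0.001, -1.0]]
wrist_force: [0.1, -0.8, 0.0]
gripper_width: 0.915
```

```bash
python3 plan.py .5128 .3175 .1046 177
```

```text
grasp [0.5132 0.308  0.2396] yaw 176.8 F [-0.08   0.007  1.125] turn -0.001 open 79.6 W [ 0.1 -0.8  0. ] t 27.625
```

Emit:
drive_tool(
  series=[
    [-0.06,0,0,0],
    [-0.06,0,0.3,0],
    [-0.06,0,0.6,0],
    [-0.06,0,0.85,0],
    [-0.06,0,1,0],
    [-0.06,0,1,0],
  ],
)

```text
time_s: 28.38
tcp_pos: [0.5129, 0.3164, 0.1694]
ee_rot: [[-0.054, -0.999, -0.002], [-0.999, 0.054, -0.002], [0.003, 0.002, -1.0]]
wrist_force: [-0.3, -0.0, -0.4]
gripper_width: 0.92
```

Emit:
drive_tool(
  series=[
    [0,0,0.1,0],
    [0,0,0.12,0],
    [0,0,0.12,0],
    [0,0,0.12,0],
  ],
)

```text
time_s: 28.88
tcp_pos: [0.5135, 0.3174, 0.1568]
ee_rot: [[-0.053, -0.999, 0.001], [-0.999, 0.053, 0.001], [-0.001, -0.001, -1.0]]
wrist_force: [0.5, -0.6, -0.1]
gripper_width: 0.915
```

Emit:
drive_tool(
  series=[
    [0,0,0,0],
    [0,0,0,0],
    [0,0,0,0],
    [0,0,0,0],
    [0,0,0,0],
    [0,0,0,0],
  ],
  fingers=44,
)

```text
time_s: 29.62
tcp_pos: [0.5134, 0.3173, 0.1564]
ee_rot: [[-0.053, -0.999, 0.0], [-0.999, 0.053, 0.0], [-0.0, -0.0, -1.0]]
wrist_force: [0.6, -0.2, 0.1]
gripper_width: 0.596
```

```bash
python3 plan.py .64 .080 .2546 177
```

```text
grasp [0.5134 0.3173 0.1054] yaw 177.0 F [ 1.919 -1.158 -1.244] turn -0.0 open 51.8 W [ 0.6 -0.2  0.1] t 29.625
```

Emit:
drive_tool(
  series=[
    [0,0,-0.1,0],
    [0,0,-0.4,0],
    [0,0,-0.75,0],
    [0,0,-1,0],
    [0,0,-1,0],
  ],
)

```text
time_s: 30.25
tcp_pos: [0.5139, 0.3178, 0.279]
ee_rot: [[-0.053, -0.999, 0.004], [-0.999, 0.053, 0.004], [-0.004, -0.004, -1.0]]
wrist_force: [0.4, 0.1, -4.1]
gripper_width: 0.597
```

Emit:
drive_tool(
  series=[
    [0,0,-0.25,0],
    [0.2,-0.12,-0.25,0],
    [0.5,-0.3,-0.25,0],
    [0.8,-0.49,-0.25,0],
    [0.94,-0.58,-0.25,0],
    [0.94,-0.58,-0.25,0],
  ],
)

```text
time_s: 31.0
tcp_pos: [0.5768, 0.1997, 0.3044]
ee_rot: [[-0.055, -0.998, -0.003], [-0.998, 0.055, -0.001], [0.001, 0.003, -1.0]]
wrist_force: [0.3, 0.0, -3.0]
gripper_width: 0.594
```

Emit:
drive_tool(
  series=[
    [0.3,-0.19,0,0],
    [0.6,-0.38,0,0],
    [0.85,-0.53,0,0],
    [0.95,-0.58,0,0],
    [0.95,-0.58,0,0],
    [0.95,-0.58,0,0],
  ],
)

```text
time_s: 31.75
tcp_pos: [0.6398, 0.0847, 0.306]
ee_rot: [[-0.052, -0.999, -0.001], [-0.999, 0.052, 0.0], [-0.0, 0.001, -1.0]]
wrist_force: [-0.2, -0.0, -4.2]
gripper_width: 0.594
```

```bash
python3 plan.py .6404 .083 .1104 177
```

```text
grasp [0.6398 0.0847 0.255 ] yaw 177.0 F [ 0.014 -0.007  1.205] turn 0.0 open 51.7 W [-0.2 -0.  -4.2] t 31.75
```

Emit:
drive_tool(
  series=[
    [0.02,0,0,0],
    [0.02,0,0.3,0],
    [0.02,0,0.6,0],
    [0.02,0,0.8,0],
    [0.02,0,1,0],
    [0.02,0,1,0],
    [0.02,0,1,0],
  ],
)

```text
time_s: 32.62
tcp_pos: [0.6409, 0.0815, 0.1876]
ee_rot: [[-0.052, -0.999, 0.002], [-0.999, 0.052, 0.0], [-0.0, -0.002, -1.0]]
wrist_force: [-0.1, 0.1, -2.1]
gripper_width: 0.596
```

```bash
python3 plan.py .6404 .083 .1104 177
```

```text
grasp [0.641  0.0815 0.1366] yaw 177.0 F [-0.012  0.006  0.219] turn 0.0 open 51.9 W [-0.1  0.1 -2.1] t 32.625
```

Emit:
drive_tool(
  series=[
    [-0.01,0,0.06,0],
    [-0.01,0,0.12,0],
    [-0.01,0,0.17,0],
    [-0.01,0,0.2,0],
    [-0.01,0,0.22,0],
    [-0.01,0,0.225,0],
    [-0.01,0,0.225,0],
    [-0.01,0,0.225,0],
  ],
)

```text
time_s: 33.62
tcp_pos: [0.6401, 0.0821, 0.1613]
ee_rot: [[-0.053, -0.999, 0.0], [-0.999, 0.053, -0.001], [0.001, -0.0, -1.0]]
wrist_force: [-3.3, 0.3, 4.5]
gripper_width: 0.593
```

```bash
python3 plan.py .6404 .083 .1104 177
```

```text
grasp [0.6401 0.0821 0.1103] yaw 177.0 F [-0.008 -0.002 -0.001] turn -0.0 open 51.6 W [-3.3  0.3  4.5] t 33.625
```

Emit:
drive_tool(
  series=[
    [0,0,0,0],
    [0,0,0,0],
    [0,0,0,0],
    [0,0,0,0],
    [0,0,0,0],
  ],
  fingers=80,
)

```text
time_s: 34.25
tcp_pos: [0.6403, 0.0822, 0.1592]
ee_rot: [[-0.053, -0.999, -0.0], [-0.999, 0.053, -0.0], [0.0, 0.0, -1.0]]
wrist_force: [0.2, -0.3, 0.1]
gripper_width: 0.914
```

Emit:
drive_tool(
  series=[
    [0,0,-0.1,0],
    [0,0,-0.4,0],
    [0,0,-0.8,0],
    [0,0,-1,0],
  ],
)

```text
time_s: 34.75
tcp_pos: [0.6412, 0.0823, 0.2838]
ee_rot: [[-0.053, -0.999, 0.006], [-0.999, 0.053, 0.001], [-0.002, -0.006, -1.0]]
wrist_force: [-0.5, -0.4, 0.2]
gripper_width: 0.921
```

Emit:
drive_tool(
  series=[
    [-0.4,0.3,0,0],
    [-0.7,0.6,0,0],
    [-0.7,0.6,0,0],
  ],
)

```text
time_s: 35.12
tcp_pos: [0.5711, 0.172, 0.2809]
ee_rot: [[-0.049, -0.999, 0.001], [-0.999, 0.049, 0.001], [-0.001, -0.001, -1.0]]
wrist_force: [0.8, -0.4, -0.1]
gripper_width: 0.926
```

Emit:
drive_tool(
  series=[
    [-0.4,0.4,0,0],
    [-0.7,0.6,0,0],
    [-0.7,0.6,0,0],
    [-0.7,0.6,0,0],
  ],
)

```text
time_s: 35.62
tcp_pos: [0.5058, 0.2573, 0.2798]
ee_rot: [[-0.053, -0.999, 0.001], [-0.999, 0.053, 0.0], [-0.0, -0.001, -1.0]]
wrist_force: [-0.3, -1.0, 0.2]
gripper_width: 0.92
```

```bash
python3 plan.py .5087 .2423 .1025 177
```

```text
grasp [0.5059 0.2573 0.2288] yaw 177.0 F [ 0.124 -0.029  1.052] turn -0.0 open 80.0 W [-0.3 -1.   0.2] t 35.625
```

Emit:
drive_tool(
  series=[
    [0.12,-0.025,0,0],
    [0.12,-0.025,0,0],
    [0.12,-0.025,0.3,0],
    [0.12,-0.025,0.6,0],
    [0.12,-0.025,0.85,0],
    [0.12,-0.025,1,0],
    [0.12,-0.025,1,0],
  ],
)

```text
time_s: 36.5
tcp_pos: [0.5074, 0.2418, 0.1578]
ee_rot: [[-0.054, -0.999, -0.003], [-0.999, 0.054, -0.002], [0.003, 0.003, -1.0]]
wrist_force: [0.4, -1.3, -0.2]
gripper_width: 0.923
```

Emit:
drive_tool(
  series=[
    [0,0,0.05,0],
    [0,0,0.05,0],
    [0,0,0.05,0],
  ],
)

```text
time_s: 36.88
tcp_pos: [0.5079, 0.2432, 0.1539]
ee_rot: [[-0.053, -0.999, 0.001], [-0.999, 0.053, 0.001], [-0.001, -0.001, -1.0]]
wrist_force: [0.6, -0.8, -0.9]
gripper_width: 0.92
```

Emit:
drive_tool(
  series=[
    [0,0,0,0],
    [0,0,0,0],
    [0,0,0,0],
    [0,0,0,0],
    [0,0,0,0],
    [0,0,0,0],
  ],
  fingers=44,
)

```text
time_s: 37.62
tcp_pos: [0.508, 0.2432, 0.1535]
ee_rot: [[-0.053, -0.999, 0.001], [-0.999, 0.053, 0.0], [-0.001, -0.001, -1.0]]
wrist_force: [2.7, 0.6, 0.8]
gripper_width: 0.594
```

```bash
python3 plan.py .6384 .0411 .2546 177
```

```text
grasp [0.508  0.2433 0.1025] yaw 177.0 F [ 1.624 -1.175 -1.267] turn -0.0 open 51.7 W [2.7 0.6 0.8] t 37.625
```

Emit:
drive_tool(
  series=[
    [0,0,-0.1,0],
    [0,0,-0.4,0],
    [0,0,-0.75,0],
    [0,0,-1,0],
    [0,0,-1,0],
  ],
)

```text
time_s: 38.25
tcp_pos: [0.5079, 0.2435, 0.2757]
ee_rot: [[-0.053, -0.999, 0.004], [-0.999, 0.053, 0.003], [-0.004, -0.003, -1.0]]
wrist_force: [-0.0, -0.5, -3.8]
gripper_width: 0.599
```

Emit:
drive_tool(
  series=[
    [0,0,-0.25,0],
    [0.1,-0.2,-0.25,0],
    [0.2,-0.5,-0.25,0],
    [0.35,-0.8,-0.25,0],
    [0.45,-0.95,-0.25,0],
    [0.45,-0.95,-0.25,0],
    [0.45,-0.95,-0.25,0],
  ],
)

```text
time_s: 39.12
tcp_pos: [0.6176, 0.1832, 0.3023]
ee_rot: [[-0.053, -0.999, -0.002], [-0.999, 0.053, -0.0], [0.001, 0.002, -1.0]]
wrist_force: [-0.1, -0.2, -3.5]
gripper_width: 0.594
```

```bash
python3 plan.py .639 .0395 .2546 177;python3 look.py w6
```

```text
grasp [0.6175 0.1832 0.2513] yaw 177.0 F [ 1.187 -0.242 -0.028] turn -0.0 open 51.7 W [-0.1 -0.2 -3.5] t 39.125
```

View pics/w6.png

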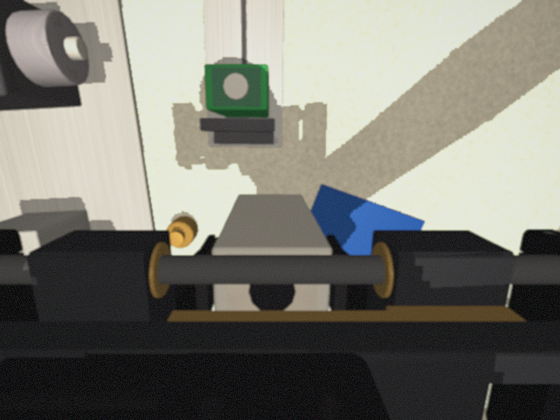

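Run:
```python
from h import *;import pickle
c,s=pickle.load(open("w6.pkl","rb"))
g=s["tcp_pos"]+s["ee_rot"][:,2]*.051
print("gk",ray(c,(235,86),.134,s),"front edge",ray(c,(207,65.5),.128,s),ray(c,(268,65),.128,s),"wallback/front",ray(c,(237,119),.098,s))
b=g[2]-.0995
print("white bottom front edge",ray(c,(238,195),b,s)-g,ray(c,(305,195),b,s)-g)
```

```text
gk [0.63919054 0.08053342 0.134     ] front edge [0.66099681 0.06310708 0.128     ] [0.61203537 0.06527919 0.128     ] wallback/front [0.6432015 0.1040804 0.098    ]
white bottom front edge [ 0.02416437 -0.01770576 -0.0995    ] [-0.02991723 -0.01482914 -0.0995    ]
```

Emit:
drive_tool(
  series=[
    [0.2,-0.1,0,0],
    [0.5,-0.2,0,0],
    [0.8,-0.24,0,0],
    [0.95,-0.24,0,0],
    [1,-0.24,0,0],
    [1,-0.24,0,0],
  ],
)

```text
time_s: 39.92
tcp_pos: [0.6407, 0.0623, 0.3035]
ee_rot: [[-0.052, -0.999, 0.0], [-0.999, 0.052, 0.0], [-0.0, -0.0, -1.0]]
wrist_force: [-0.8, -0.3, -3.3]
gripper_width: 0.596
```

Emit:
drive_tool(
  series=[
    [0.1,0,0,0],
    [0.18,0,0,0],
    [0.18,0,0,0],
    [0.18,0,0,0],
  ],
)

```text
time_s: 40.42
tcp_pos: [0.6399, 0.0401, 0.3032]
ee_rot: [[-0.053, -0.999, 0.0], [-0.999, 0.053, 0.0], [-0.0, -0.0, -1.0]]
wrist_force: [-0.0, 0.1, -3.5]
gripper_width: 0.594
```

```bash
python3 plan.py .639 .0395 .1075 177
```

```text
grasp [0.6399 0.0401 0.2522] yaw 177.0 F [0.006 0.007 1.206] turn -0.0 open 51.7 W [-0.   0.1 -3.5] t 40.425
```

Emit:
drive_tool(
  series=[
    [0.01,0.005,0.1,0],
    [0.01,0.005,0.3,0],
    [0.01,0.005,0.5,0],
    [0.01,0.005,0.7,0],
    [0.01,0.005,0.85,0],
    [0.01,0.005,1,0],
    [0.01,0.005,1,0],
    [0.01,0.005,1,0],
  ],
)

```text
time_s: 41.42
tcp_pos: [0.6395, 0.0391, 0.1837]
ee_rot: [[-0.053, -0.999, 0.001], [-0.999, 0.053, -0.0], [0.0, -0.001, -1.0]]
wrist_force: [-0.1, 0.5, -2.7]
gripper_width: 0.595
```

```bash
python3 plan.py .639 .0395 .1075 177
```

```text
grasp [0.6396 0.0391 0.1327] yaw 177.0 F [-0.003  0.005  0.21 ] turn -0.0 open 51.8 W [-0.1  0.5 -2.7] t 41.425
```

Emit:
drive_tool(
  series=[
    [0,0,0.06,0],
    [0,0,0.12,0],
    [0,0,0.16,0],
    [0,0,0.19,0],
    [0,0,0.21,0],
    [0,0,0.215,0],
    [0,0,0.215,0],
    [0,0,0.215,0],
  ],
)

```text
time_s: 42.42
tcp_pos: [0.6391, 0.0389, 0.1584]
ee_rot: [[-0.053, -0.999, 0.0], [-0.999, 0.053, -0.0], [0.0, -0.0, -1.0]]
wrist_force: [-2.6, -0.0, 6.2]
gripper_width: 0.591
```

```bash
python3 plan.py .639 .0395 .1075 177
```

```text
grasp [0.6391 0.0389 0.1074] yaw 177.0 F [-0.005  0.001 -0.001] turn -0.0 open 51.4 W [-2.6 -0.   6.2] t 42.425
```

Emit:
drive_tool(
  series=[
    [0,0,0,0],
    [0,0,0,0],
    [0,0,0,0],
    [0,0,0,0],
    [0,0,0,0],
  ],
  fingers=80,
)

```text
time_s: 43.05
tcp_pos: [0.6392, 0.039, 0.1574]
ee_rot: [[-0.053, -0.999, 0.0], [-0.999, 0.053, -0.0], [0.0, -0.0, -1.0]]
wrist_force: [-0.7, -0.4, -0.5]
gripper_width: 0.914
```

Emit:
drive_tool(
  series=[
    [0,0,-0.1,0],
    [0,0,-0.3,0],
    [0,0,-0.6,0],
    [0,0,-0.7,0],
    [0,0,-0.7,0],
  ],
)

```text
time_s: 43.68
tcp_pos: [0.6393, 0.0391, 0.2426]
ee_rot: [[-0.053, -0.999, 0.002], [-0.999, 0.053, 0.001], [-0.001, -0.002, -1.0]]
wrist_force: [-0.3, 0.9, -0.5]
gripper_width: 0.92
```

Emit:
drive_tool(
  series=[
    [0.4,0,0,0],
    [0.8,0,0,0],
    [1,0,0,0],
    [1,0,0,0],
  ],
  fingers=0,
)

```text
time_s: 44.18
tcp_pos: [0.6319, -0.0825, 0.2396]
ee_rot: [[-0.056, -0.998, -0.003], [-0.998, 0.056, 0.0], [0.0, 0.003, -1.0]]
wrist_force: [0.6, 0.0, -0.1]
gripper_width: 0.548
```

Emit:
drive_tool(
  series=[
    [0.4,0,0,0],
    [0.4,0,0,0],
    [0.4,0,0,0],
    [0.4,0,0,0],
  ],
)

```text
time_s: 44.68
tcp_pos: [0.6303, -0.1276, 0.2411]
ee_rot: [[-0.052, -0.999, -0.001], [-0.999, 0.052, 0.0], [-0.0, 0.001, -1.0]]
wrist_force: [0.3, 0.9, 0.2]
gripper_width: 0.091
```

```bash
python3 plan.py .632 -.125 .104 177
python3 - <<'E'
from h import *
t=capture("top")
cv2.imwrite("pics/t3.png",cv2.resize(t["color"][130:280,200:440],None,fx=3.3,fy=3.3,interpolation=cv2.INTER_CUBIC))
E
```

```text
grasp [ 0.6303 -0.1275  0.1901] yaw 177.0 F [-0.022 -0.014  0.718] turn 0.0 open 8.0 W [0.3 0.9 0.2] t 44.675
```

View pics/t3.png

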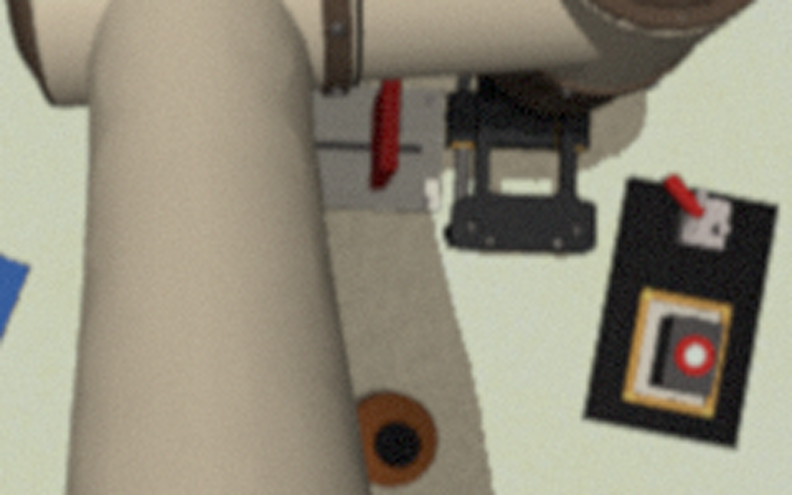

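Emit:
drive_tool(
  series=[
    [0,0,0.3,0],
    [0,0,0.6,0],
    [0,0,0.71,0],
    [0,0,0.71,0],
    [0,0,0.71,0],
  ],
)

```text
time_s: 45.35
tcp_pos: [0.6313, -0.1287, 0.158]
ee_rot: [[-0.052, -0.999, 0.003], [-0.999, 0.052, -0.0], [0.0, -0.003, -1.0]]
wrist_force: [-0.5, 0.2, 0.2]
gripper_width: 0.007
```

Emit:
drive_tool(
  series=[
    [-0.1,0,0,0],
    [-0.2,0,0,0],
    [-0.3,0,0,0],
    [-0.4,0,0,0],
    [-0.5,0,0,0],
    [-0.6,0,0,0],
    [-0.7,0,0,0],
    [-0.8,0,0,0],
    [-0.9,0,0,0],
    [-0.95,0,0,0],
  ],
)

```text
time_s: 46.6
tcp_pos: [0.6364, -0.014, 0.1562]
ee_rot: [[-0.052, -0.999, 0.0], [-0.999, 0.052, 0.0], [-0.0, -0.0, -1.0]]
wrist_force: [1.9, -2.9, 1.2]
gripper_width: 0.006
```

```bash
python3 plan.py .637 .0075 .104 177
```

```text
grasp [ 0.6364 -0.014   0.1052] yaw 177.0 F [-0.179  0.004  0.01 ] turn -0.0 open 0.6 W [ 1.9 -2.9  1.2] t 46.6
```

Stop is sliding (≈3 N). Continue in small steps.

Emit:
drive_tool(
  series=[
    [-0.02,0,0,0],
    [-0.04,0,0,0],
    [-0.06,0,0,0],
    [-0.08,0,0,0],
    [-0.1,0,0,0],
    [-0.1,0,0,0],
  ],
)

```text
time_s: 47.35
tcp_pos: [0.6367, -0.0027, 0.1561]
ee_rot: [[-0.053, -0.999, -0.001], [-0.999, 0.053, 0.0], [-0.0, 0.001, -1.0]]
wrist_force: [1.2, -1.2, -1.0]
gripper_width: 0.002
```

Emit:
drive_tool(
  series=[
    [-0.01,0,0,0],
    [-0.02,0,0,0],
    [-0.03,0,0,0],
    [-0.03,0,0,0],
  ],
)

```text
time_s: 47.85
tcp_pos: [0.6369, 0.0006, 0.1561]
ee_rot: [[-0.053, -0.999, -0.001], [-0.999, 0.053, -0.0], [0.0, 0.001, -1.0]]
wrist_force: [1.6, -4.6, -1.1]
gripper_width: 0.004
```

```bash
python3 plan.py .637 .0075 .104 177
```

```text
grasp [6.369e-01 5.000e-04 1.051e-01] yaw 177.0 F [-0.058  0.002  0.009] turn -0.0 open 0.3 W [ 1.6 -4.6 -1.1] t 47.85
```

Emit:
drive_tool(
  series=[
    [-0.01,0,0,0],
    [-0.02,0,0,0],
    [-0.02,0,0,0],
  ],
)

```text
time_s: 48.22
tcp_pos: [0.6371, 0.0029, 0.1562]
ee_rot: [[-0.053, -0.999, -0.001], [-0.999, 0.053, -0.0], [0.0, 0.001, -1.0]]
wrist_force: [0.6, -4.6, -0.0]
gripper_width: 0.005
```

Emit:
drive_tool(
  series=[
    [-0.01,0,0,0],
    [-0.01,0,0,0],
    [-0.01,0,0,0],
  ],
)

```text
time_s: 48.6
tcp_pos: [0.6371, 0.0037, 0.1562]
ee_rot: [[-0.053, -0.999, -0.001], [-0.999, 0.053, -0.001], [0.001, 0.001, -1.0]]
wrist_force: [2.6, -6.3, -1.5]
gripper_width: 0.009
```

Emit:
drive_tool(
  series=[
    [-0.01,0,0,0],
    [-0.01,0,0,0],
    [-0.01,0,0,0],
  ],
)

```text
time_s: 48.98
tcp_pos: [0.6372, 0.0048, 0.1561]
ee_rot: [[-0.053, -0.999, -0.001], [-0.999, 0.053, -0.001], [0.001, 0.001, -1.0]]
wrist_force: [0.6, -6.5, -1.9]
gripper_width: 0.005
```

Emit:
drive_tool(
  series=[
    [-0.01,0,0,0],
    [-0.01,0,0,0],
    [-0.01,0,0,0],
  ],
)

```text
time_s: 49.35
tcp_pos: [0.6373, 0.0059, 0.1562]
ee_rot: [[-0.053, -0.999, -0.001], [-0.999, 0.053, -0.001], [0.001, 0.001, -1.0]]
wrist_force: [1.9, -6.8, -0.9]
gripper_width: 0.005
```

Emit:
drive_tool(
  series=[
    [-0.01,0,0,0],
    [-0.01,0,0,0],
    [-0.01,0,0,0],
  ],
)

```text
time_s: 49.72
tcp_pos: [0.6373, 0.0071, 0.1562]
ee_rot: [[-0.053, -0.999, -0.001], [-0.999, 0.053, -0.001], [0.001, 0.001, -1.0]]
wrist_force: [2.4, -7.0, -0.3]
gripper_width: 0.006
```

Emit:
drive_tool(
  series=[
    [-0.01,0,0,0],
    [-0.01,0,0,0],
    [-0.01,0,0,0],
  ],
)

```text
time_s: 50.1
tcp_pos: [0.6373, 0.0075, 0.1561]
ee_rot: [[-0.053, -0.999, -0.001], [-0.999, 0.053, -0.002], [0.002, 0.001, -1.0]]
wrist_force: [1.4, -9.3, -1.8]
gripper_width: 0.006
```

Emit:
drive_tool(
  series=[
    [-0.01,0,0,0],
    [-0.01,0,0,0],
    [-0.01,0,0,0],
  ],
)

```text
time_s: 50.48
tcp_pos: [0.6374, 0.0076, 0.1562]
ee_rot: [[-0.054, -0.999, -0.002], [-0.999, 0.054, -0.003], [0.004, 0.002, -1.0]]
wrist_force: [2.7, -12.5, -1.2]
gripper_width: 0.003
```

Emit:
drive_tool(
  series=[
    [0.02,0,0,0],
    [0.1,0,0,0],
    [0.3,0,0,0],
    [0.6,0,-0.4,0],
    [0.8,0,-1,0],
    [0.8,0,-1,0],
  ],
)

```text
time_s: 51.22
tcp_pos: [0.6339, -0.0879, 0.2819]
ee_rot: [[-0.055, -0.998, 0.01], [-0.999, 0.055, 0.0], [-0.001, -0.01, -1.0]]
wrist_force: [-0.5, -0.1, -0.5]
gripper_width: 0.008
```

Emit:
drive_tool(
  series=[
    [0.4,0,0,0],
    [0.8,0,0,0],
    [1,0,0,0],
    [1,0,0,0],
    [1,0,0,0],
  ],
)

```text
time_s: 51.85
tcp_pos: [0.6259, -0.2052, 0.2758]
ee_rot: [[-0.053, -0.999, -0.001], [-0.999, 0.053, 0.001], [-0.001, 0.001, -1.0]]
wrist_force: [-0.2, 0.4, 0.2]
gripper_width: 0.004
```

Run:
```python
from h import *
a,b=capture("top")["color"],capture("scene")["color"]
A=cv2.resize(a[130:280,150:440],(800,414),interpolation=cv2.INTER_CUBIC)
cv2.imwrite("pics/t4.png",A);cv2.imwrite("pics/s4.png",cv2.resize(b[140:300,130:450],(800,400),interpolation=cv2.INTER_CUBIC))
```

```text
(no output)
```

View pics/t4.png

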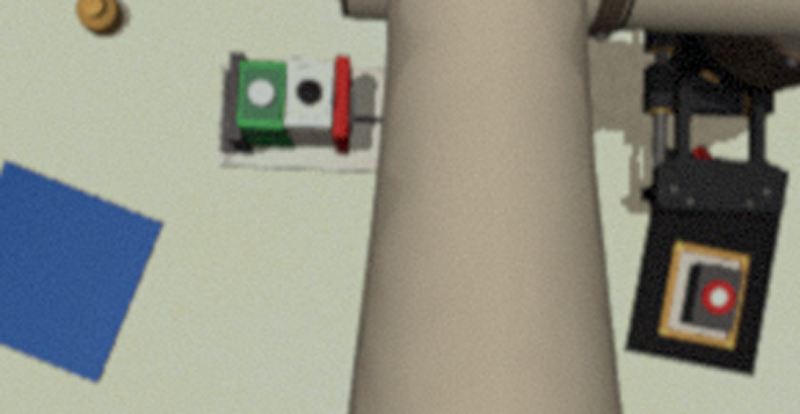

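View pics/s4.png

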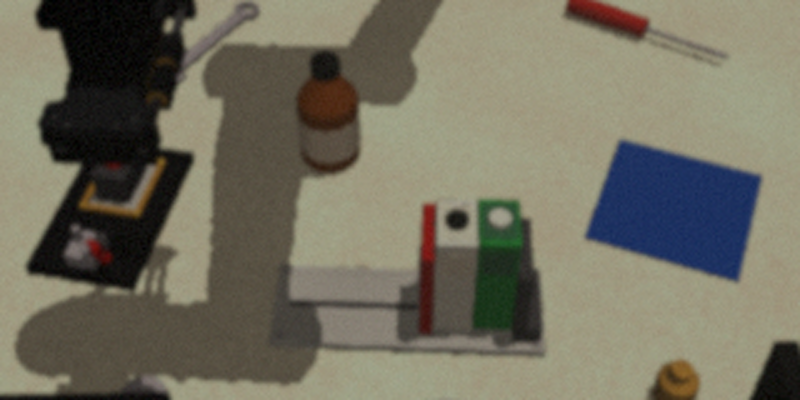

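Run:
```python
from h import *
c=dict(np.load("top0.npz"));print(ray(c,(410.3,237.6),.051))
s=telemetry.sense();print(s["time_s"],s["wrist_force"].round(1));print(order.finish_job())
```

```text
[ 0.47828996 -0.28342138  0.051     ]
51.95 [0.1 0.1 0.4]
the job is handed in; nothing more can be done
None
```

The job is done and handed in at about 52 s of the 128 s allowed. `finish_job` gives no verdict, so what follows is from my own checks.

**What I did:** I stood green, then white, on the mat and laid the sensor block in the nest pocket. Green then went back against the wall with white next to it. I pushed the red stop until the row met the wall: the push force rose from about 7 to 12.5 N with no further travel. After that the arm backed away clear of everything.

**Last checks:**
- **Row:** the final top and scene pictures show wall, green, white and stop in a tight, upright row. I judged that by eye and did not measure the gaps or the final stop position.
- **Sensor block:** the wrist picture taken just after placing it put it within about 1 mm of the pocket centre. The final top picture puts it within about 3 mm, a small disagreement that is still well inside the 11 mm limit.
- **Bottle:** it looked upright and in place, and the arm never came near it below its cap. I did not measure its shift.
- **Forces:** no wrist force I read went above 12.5 N.

No check failed.

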